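# Load the plate exposure unit

## Task

Press the red release button on the grey exposure unit so that its tray springs out, lay the printing plate flat in the tray between the four corner guides, and push the tray home until it clicks and stays shut. Feel for the click: never press or shove the unit with more than about 20 N, and leave the other things on the bench where they are.

Things in the scene. Friction and masses are not known exactly. Their poses are not given: they have to be found in the camera images.
- exposure_unit: Fixed bench exposure unit for printing plates: dark grey box 160 deep (x) x 230 wide (y) x 66 mm high, amber window on top, lidded but for the tray mouth in its front wall (own x = -80 mm). Origin: centre of its underside, at bench height; own -x is the front, z up. The black timer knob on top (x +28, y -90 mm, 79 mm above the bench) is not used.
- button_top (a point): Centre of the top of the red round release button (24 mm across) on the unit's lid near its front right corner, own x -50, y -93 mm; 75 mm above the bench, 9 above the lid. Pressed down it resists with 1 to 5 N over 7 mm, then bottoms hard. The tray is freed after 3 to 6 mm and springs out within 1 s; then let go.
- tray (a joint): How far the tray stands out (m): 0 latched shut, 0.105 fully out. A spring drives it out (6.5 N shut, 4 N fully out). It clicks only when pushed in past 0, to somewhere from -0.002 to -0.018: this differs each time and cannot be seen. Let go, a latched tray returns to 0 and stays; an unlatched one springs out again.
- tray_front (a point): Mid-width point of the outer face of the tray's pale front block, 40 mm above the bench; block 148 wide, 34 thick, 10 to 52 mm high, 34 mm proud of the front wall when latched. Axes as the unit's: push toward +x. Pushed at 12 mm/s the wrist feels 5 to 8 N, up to 10 N more as the catch rides up, 7 N again at the click, then within 1 mm a stiff buffer (10 N/mm).
- tray_seat (a point): Centre of the plate pocket on the tray floor, 15 mm above the bench, 81 mm behind tray_front; axes as the unit's. Pocket 84 long (x) x 54 wide (y) mm between black chamfered guides 10 mm high (lowest 4 mm upright). Beside its middle, |x| < 26 mm, the floor is free for fingers to 69 mm either side (rim 5 mm high there).
- plate: Printing plate, a rigid block 80 long (x) x 50 wide (y) x 8 mm thick (5 mm aluminium base with 3 mm dark green-blue polymer on it), about 90 g. Origin: centre of its underside. Lies flat on the bench at the right.
- loupe: Black stand loupe, 42 mm across, 40 mm high; origin under its centre. Bystander.
- brayer: Ink roller with a blue roller and red handle, 126 x 170 x 43 mm, lying at the left; origin under its centre. Bystander.
- baren: Round wooden baren with a grip bridge, 103 mm across, 43 mm high, at the left; origin under its centre. Bystander.

How it is judged:
By the outcome, as a careful person would: the job done as asked, in the order asked, and still so for the second after the job is handed in, with the robot touching nothing.
It also fails if it takes over 67 s, if anything falls off the work surface, if the arm or the gripper's body presses on something with over 40 N, if the wrist force passes 120 N, or if a joint passes its speed limit or range.

## Robot

A 6-joint arm with a two-finger parallel gripper is mounted at the origin on the work surface; the furniture and walls round the work are solid. World frame = base frame: x ahead of the robot, y to its left, z up, the work surface at z = 0. Lengths are in m, angles in rad, forces in N, time in s.
With the tool pointing down it reaches from about 0.4 to 0.825 m from the base axis. Payload 7 kg.
Tool frame: the origin (TCP) lies between the finger pads; the fingertips stand 8 mm ahead of it and the grasp point (between the pads) lies 11 mm behind it; z points along the fingers, y is the line along which they close (so a half turn about z gives the same grasp; the last joint's range is limited). The gripper opens to 85 mm and grips with 20 to 120 N. Pads are 22 mm wide; open, the fingers measure 114 mm over their backs; the gripper's body (76 mm by 85 mm) begins 54 mm behind the grasp point. The pads swing forward as they close: fully open they stand 13 mm farther back than shut.
Start: joints at [1.491, 0.359, 0.012, 0, -1.224, -0.288], TCP at [0.243, 0.63, 0.239] pointing down, gripper open.
Joint ranges: [-3.07, 3.07], [-1.43, 2.12], [-1.02, 1.25], [-3.03, 1.67], [-3.05, -0], [-3.03, 3.03]. Speed limits (rad/s): [2.39, 2.39, 3.01, 3.14, 3.14, 3.14].

## Interface

Orientations are given as a 3x3 rotation matrix whose columns are the frame's x, y, z axes.
In Python, from station import arm, cams, ticket, models gives the robot as it stands.
- The arm moves only by the tool drive_tool, never from a script. Its argument "series" is a list of rows, each a list of 6 numbers: the shift along the tool's x, y, z in m, then the turn, a rotation vector about the tool's x, y, z in rad. A call has 1 to 20 rows; each row shifts and turns the commanded pose from where the row before left it, along the tool's axes as they then stand; what a row does not reach is not made up. A row lasts 1/12 s, in which the tool goes at most 41.7 mm and 7.16 degrees, less where a joint would pass 70% of its speed; a pose out of reach is approached as far as the arm can. A call is refused whole if a number of a shift passes 0.0417 or a number of a turn 0.125, either way. A call with a gripper value outside its range is refused whole. "fingers" is the finger opening in m, from 0 to 0.0854, set as the call begins (left out, the last holds). The fingers move at their own pace and stop on an object; "squeeze" is the grip in N (left out, the last holds). Time passes only in rows, so rows that do not move let the fingers close. It gives the time, the measured TCP pose, the force, the opening and the grip force at its end, in the units of the state.
- arm.get_state(): the state, without advancing time (a new reading comes with each control period).
- cams.capture(name): name is "scene" or "top"; returns a dict with "frame" (420x560x3 uint8, red, green, blue), "z_map" (420x560 float32, m along the optical axis (not along the pixel's ray), 0 where there is no reading), "fx", "fy", "cx", "cy" (pixels), "extrinsics" (4x4, takes a point from camera to world coordinates). Camera axes: x right, y down, z forward; pixel columns grow to the right and rows downward; lengths in m; the calibration is good to about 2 mm. A picture is of the moment at which its call begins.
- ticket.close_job(): hands the job in; it is judged then, once.
Trained networks look in the newest picture that a camera, given by its name, has taken for a name from the list of things; names that differ only in an ending like _2 or _b are one class to them, and where a whole thing is asked for, a point or a joint stands for the part that bears it (a point fixed in the world has none). Each returns a list of dicts, best first, with "p" (0 to 1); they miss things now and then, are a little off and sometimes report something else, mostly with a low value. They report only what shows in the picture. A call takes as long as a camera call.
- models.trace(camera, name): "pixels" (420x560 bool, what is visible of it) and "rect" ([left, top, right, bottom] in pixels, round what is visible of it).
- models.tip_of(camera, name): "centre" ([column, row] in pixels: a listed point, or the origin of a listed thing).
The state is a dict: "t": time; "joints": joint angles; "joint_velocities": joint speeds; "joint_efforts": joint torques, N m; "tcp_pos": TCP position; "ee_rot": TCP orientation; "ft_force": force on the tool from outside, world axes, zero at the start; "ft_torque": the same for the moment, N m; "opening": finger opening in m; "grip_force": force on a finger pad.
Only numpy, scipy, OpenCV 4.12 (cv2) and the standard library are available. Lean on these libraries where they do the work, as an engineer would, in place of code of your own. Each camera call takes 0.05 s, during which the arm holds its last target. There are 200 camera calls.

## Working session

There is one attempt and no reset: what is moved stays moved. The work goes in short steps, Python scripts to look and compute and a tool call to move; the robot and the scene stay as the last step left them, time stands still between calls to the robot, and variables do not carry over. Pictures are saved under pics/ and viewed, at most 10 in all, crops included, and the job is handed in when it is done.

Besides the shell and the picture viewer there is one more tool, called after ">>>" by a JSON object that holds its "name" and its "arguments". drive_tool: Moves the arm, as the interface text tells. Its arguments: {"type":"object","properties":{"series":{"type":"array","items":{"type":"array","items":{"type":"number"}}},"fingers":{"type":"number"},"squeeze":{"type":"number"}},"required":["series"]}

```bash
mkdir -p pics; cat > h.py <<'E'
from station import arm, cams, ticket, models
import numpy as np, cv2
def world(c,u,v,z=None):
    """pixel -> world, by depth map, or by the plane at height z"""
    E=c["extrinsics"]; d=np.array([(u-c["cx"])/c["fx"],(v-c["cy"])/c["fy"],1.])
    r=E[:3,:3]@d; o=E[:3,3]
    s=c["z_map"][int(round(v)),int(round(u))] if z is None else (z-o[2])/r[2]
    return o+s*r
def cloud(c,mask):
    v,u=np.nonzero(mask&(c["z_map"]>0)); z=c["z_map"][v,u]
    P=np.c_[(u-c["cx"])/c["fx"]*z,(v-c["cy"])/c["fy"]*z,z]
    return P@c["extrinsics"][:3,:3].T+c["extrinsics"][:3,3]
def save(c,n): cv2.imwrite(f"pics/{n}.png",c["frame"][:,:,::-1])
def st():
    s=arm.get_state(); print(s["t"],np.round(s["tcp_pos"],4),np.round(s["ee_rot"],3).tolist(),np.round(s["ft_force"],1),s["opening"],np.round(s["joints"],3))
E
cat > a.py <<'E'
from h import *
np.set_printoptions(suppress=True,precision=4)
for n in("scene","top"):
    c=cams.capture(n); save(c,n+"0"); print(n,c["extrinsics"][:3,3],c["extrinsics"][:3,2],c["fx"])
    for k in("button_top","tray_front","exposure_unit","plate","loupe","brayer","baren"):
        for r in models.tip_of(n,k)[:2]:
            u,v=r["centre"]; print(k,round(r["p"],2),np.round(r["centre"],1),world(c,u,v) if 0<=u<559 and 0<=v<419 else "")
    for k in("exposure_unit","plate"):
        for r in models.trace(n,k)[:1]:
            P=cloud(c,r["pixels"]); print(k,r["p"],r["rect"])
            if len(P):
                print(" z pct",np.percentile(P[:,2],[5,50,95]))
                for lo,hi in(((.004,.012),) if k=="plate" else((.062,.07),)):
                    Q=P[(P[:,2]>lo)&(P[:,2]<hi)]
                    if len(Q)>20:
                        b=cv2.minAreaRect((Q[:,:2]*1000).astype(np.float32)); print(" rect mm",b,len(Q))
st()
E
python3 a.py
```

```text
scene [ 1.0632 -0.4361  1.1729] [-0.3888  0.3866 -0.8363] 451.4979982700451
button_top 0.42 [260.1 255.7] [ 0.6298 -0.0733  0.0784]
tray_front 0.55 [277.4 224.2] [0.578  0.0406 0.0524]
exposure_unit 0.82 [296.7 258.5] [ 0.6988 -0.0009  0.0635]
plate 0.58 [166.1 299.7] [ 0.5289 -0.3264  0.0124]
loupe 0.58 [222.5 315.2] [ 0.6758 -0.2476  0.0392]
brayer 0.65 [356.2 157.2] [ 0.5431  0.4407 -0.0033]
brayer 0.57 [222.4 313.5] [ 0.6735 -0.2455  0.0432]
baren 0.91 [293.6 145.6] [0.3818 0.3008 0.0289]
plate 0.87 [151.5, 285.0, 186.3, 315.9]
 z pct [0.003  0.0082 0.012 ]
 rect mm ((528.9295043945312, -316.558349609375), (49.46588134765625, 82.44776916503906), 86.64067077636719) 455
top [0.413  0.0532 1.2506] [ 0.1068  0.0106 -0.9942] 441.0458607538207
button_top 0.43 [326.4 176.2] [ 0.6214 -0.0667  0.0763]
tray_front 0.83 [292.  199.3] [0.5662 0.0263 0.0317]
exposure_unit 0.72 [411.8 213.4] [ 0.5222 -0.3107  0.0082]
exposure_unit 0.57 [293. 161.] [0.6667 0.0221 0.0683]
plate 0.97 [412.5 214. ] [ 0.5206 -0.3132  0.0062]
loupe 0.6 [384.5 170.6] [ 0.6433 -0.236   0.023 ]
brayer 0.62 [146.4 211.9] [0.5401 0.4353 0.0234]
baren 0.86 [193.7 270. ] [0.3766 0.2985 0.0411]
exposure_unit 0.95 [247.7, 125.2, 335.7, 199.8]
 z pct [0.0492 0.0661 0.071 ]
 rect mm ((680.8590698242188, 26.43280792236328), (229.9567413330078, 159.31610107421875), 87.50594329833984) 4106
plate 0.58 [402.6, 199.2, 423.8, 223.1]
 z pct [0.003  0.0076 0.0116]
 rect mm ((528.7595825195312, -314.09649658203125), (48.339508056640625, 79.91197967529297), 86.52316284179688) 432
1.0 [0.2427 0.6298 0.2393] [[0.933, -0.36, 0.0], [-0.36, -0.933, 0.0], [0.0, -0.0, -1.0]] [ 0.1 -0.2 -0.2] 0.08515749244326937 [ 1.491  0.359  0.012  0.    -1.224 -0.288]
```

View pics/top0.png

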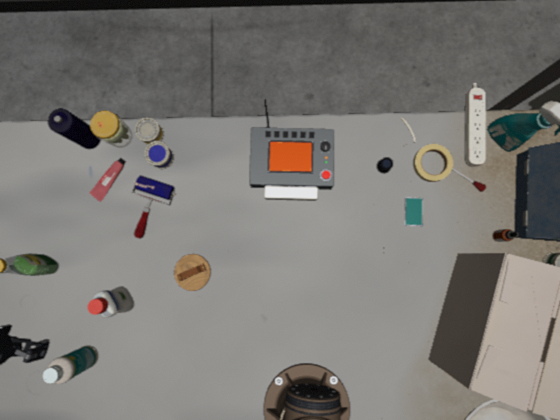

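View pics/scene0.png

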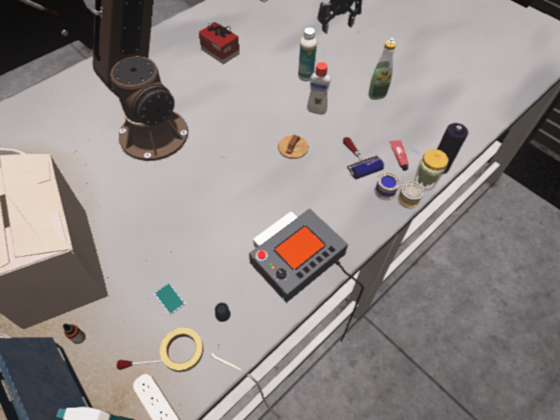

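The top view shows the unit at about (292,158), the button at (326,175), the tray block at (291,193) and the plate at (413,212). Nothing lies on the tray's way out. In the scene view the button is at (261,255) and the plate at (169,298). The two cameras agree on yaw: unit about -2.5°, plate about -3.4°. Next I check the heights along the route.

```bash
cat >> h.py <<'E'
def plan(goal,yaw_deg):
    """turn about tool z first, then the shift along tool axes"""
    s=arm.get_state(); R=s["ee_rot"]; y=np.radians(yaw_deg)
    G=np.array([[np.cos(y),np.sin(y),0],[np.sin(y),-np.cos(y),0],[0,0,-1.]])
    from scipy.spatial.transform import Rotation as T
    rv=T.from_matrix(np.array(R).T@G).as_rotvec(); d=G.T@(np.array(goal)-s["tcp_pos"])
    print("turn",np.round(rv,4),"shift",np.round(d,4),"rows",np.linalg.norm(d)/.04)
E
python3 - <<'E'
from h import *
for n in("top","scene"):
    c=cams.capture(n); P=cloud(c,np.ones((420,560),bool))
    a=np.array([.243,.63]); b=np.array([.626,-.066]); d=(b-a)/np.linalg.norm(b-a)
    s=(P[:,:2]-a)@d; l=np.abs((P[:,:2]-a)@[-d[1],d[0]])
    m=(s>.1)&(s<.8)&(l<.12); print(n,[(round(k,2),round(float(P[m&(s>=k)&(s<k+.1)][:,2].max()),3)) for k in np.arange(.1,.8,.1)])
plan([.626,-.066,.12],-2.5)
E
```

```text
top [(np.float64(0.1), 0.207), (np.float64(0.2), 0.029), (np.float64(0.3), 0.05), (np.float64(0.4), 0.009), (np.float64(0.5), 0.009), (np.float64(0.6), 0.074), (np.float64(0.7), 0.081)]
scene [(np.float64(0.1), 0.21), (np.float64(0.2), 0.028), (np.float64(0.3), 0.05), (np.float64(0.4), 0.01), (np.float64(0.5), 0.011), (np.float64(0.6), 0.074), (np.float64(0.7), 0.081)]
turn [-0.     -0.     -0.3241] shift [0.4133 0.6785 0.1193] rows 20.08344244930564
```

>>> {"name": "drive_tool", "arguments": {"series": [[0, 0, -0.02, 0, 0, -0.108], [0, 0, -0.02, 0, 0, -0.108], [0, 0, -0.01, 0, 0, -0.108], [0.0206, 0.0339, 0, 0, 0, 0], [0.0206, 0.0339, 0, 0, 0, 0], [0.0206, 0.0339, 0, 0, 0, 0], [0.0206, 0.0339, 0, 0, 0, 0], [0.0206, 0.0339, 0, 0, 0, 0], [0.0206, 0.0339, 0, 0, 0, 0], [0.0206, 0.0339, 0, 0, 0, 0], [0.0206, 0.0339, 0, 0, 0, 0], [0.0206, 0.0339, 0, 0, 0, 0], [0.0206, 0.0339, 0, 0, 0, 0], [0.0206, 0.0339, 0.01, 0, 0, 0], [0.0206, 0.0339, 0.01, 0, 0, 0], [0.0206, 0.0339, 0.01, 0, 0, 0], [0.0206, 0.0339, 0.01, 0, 0, 0], [0.0206, 0.0339, 0.01, 0, 0, 0], [0.0206, 0.0339, 0.01, 0, 0, 0], [0.0206, 0.0339, 0.01, 0, 0, 0]], "fingers": 0, "squeeze": 20}}

```text
t: 2.77
tcp_pos: [0.568, 0.0369, 0.2192]
ee_rot: [[0.999, -0.044, 0.001], [-0.044, -0.999, 0.0], [0.001, -0.0, -1.0]]
ft_force: [0.3, 1.3, -0.4]
opening: -0.0001
grip_force: 0.0
```

```bash
python3 -c "
from h import *
st(); plan([.626,-.066,.09],-2.5)
for n in('scene','top'):
    c=cams.capture(n); save(c,n+'1')
    for r in models.tip_of(n,'button_top')[:1]: print(r['p'],world(c,*r['centre'],z=.075))
"
```

```text
2.7667 [0.568  0.0369 0.2192] [[0.999, -0.044, 0.001], [-0.044, -0.999, 0.0], [0.001, -0.0, -1.0]] [ 0.3  1.3 -0.4] -5.466069031805273e-05 [ 0.408  0.2   -0.256  0.    -1.114  1.119]
turn [-0.0003 -0.0008  0.    ] shift [0.0624 0.1002 0.1292] rows 4.375788846466156
0.44 [ 0.6375455  -0.07491159  0.075     ]
0.39 [ 0.62961685 -0.06468612  0.075     ]
```

```bash
python3 -c "
from h import *
st(); plan([.626,-.066,.09],-2.5)
for n,(u,v) in(('scene',(261,255)),('top',(326,175))):
    c=cams.capture(n); im=cv2.imread(f'pics/{n}0.png').astype(int); m=(im[:,:,2]>130)&(im[:,:,1]<80)&(im[:,:,0]<80)
    vv,uu=np.nonzero(m); k=np.hypot(uu-u,vv-v)<9; print(n,k.sum(),uu[k].mean(),vv[k].mean(),world(c,uu[k].mean(),vv[k].mean(),z=.074))
    print('unit top', [world(c,*r['centre'],z=0)[:2] for r in models.tip_of(n,'exposure_unit')[:1]])
"
```

```text
2.9667 [0.5674 0.0374 0.2187] [[0.999, -0.047, -0.001], [-0.047, -0.999, -0.0], [-0.001, 0.001, -1.0]] [-0.3  1.5 -0.2] 1.9669376009897376e-05 [ 0.41   0.2   -0.256 -0.    -1.115  1.114]
turn [ 0.0005  0.0011 -0.0031] shift [0.063  0.1007 0.1287] rows 4.378785780648824
scene 40 261.15 254.325 [ 0.62692874 -0.06693809  0.074     ]
unit top [array([0.67994269, 0.02528471])]
top 44 325.75 174.61363636363637 [ 0.62618973 -0.06535071  0.074     ]
unit top []
```

>>> {"name": "drive_tool", "arguments": {"series": [[0.0105, 0.0168, 0.01, 0, 0, 0], [0.0105, 0.0168, 0.02, 0, 0, 0], [0.0105, 0.0168, 0.02, 0, 0, 0], [0.0105, 0.0168, 0.025, 0, 0, 0], [0.0105, 0.0168, 0.027, 0, 0, 0], [0.0105, 0.0168, 0.027, 0, 0, 0], [0, 0, 0, 0, 0, 0], [0, 0, 0, 0, 0, 0]]}}

```text
t: 3.83
tcp_pos: [0.6251, -0.0644, 0.0889]
ee_rot: [[0.999, -0.044, -0.003], [-0.044, -0.999, -0.001], [-0.003, 0.001, -1.0]]
ft_force: [0.0, -0.5, 1.1]
opening: 0.0001
grip_force: 0.0
```

>>> {"name": "drive_tool", "arguments": {"series": [[0, 0.001, 0.0015, 0, 0, 0], [0.001, 0, 0.0015, 0, 0, 0], [0, 0, 0.0015, 0, 0, 0], [0, 0, 0.0015, 0, 0, 0], [0, 0, 0.0015, 0, 0, 0], [0, 0, 0.0015, 0, 0, 0], [0, 0, 0.001, 0, 0, 0], [0, 0, 0, 0, 0, 0]]}}

```text
t: 4.5
tcp_pos: [0.6271, -0.0654, 0.0806]
ee_rot: [[0.999, -0.044, 0.001], [-0.044, -0.999, 0.0], [0.001, -0.0, -1.0]]
ft_force: [-0.3, 2.5, 2.1]
opening: -0.0002
grip_force: 1.4
```

>>> {"name": "drive_tool", "arguments": {"series": [[0, 0, 0.001, 0, 0, 0], [0, 0, 0.001, 0, 0, 0], [0, 0, 0.001, 0, 0, 0], [0, 0, 0.0005, 0, 0, 0], [0, 0, 0, 0, 0, 0]]}}

```text
t: 4.92
tcp_pos: [0.6271, -0.0657, 0.0769]
ee_rot: [[0.999, -0.044, 0.0], [-0.044, -0.999, 0.0], [0.0, -0.0, -1.0]]
ft_force: [0.9, 2.2, 3.3]
opening: 0.0001
grip_force: 1.9
```

```bash
cat > f.py <<'E'
from h import *
st(); c=cams.capture("top")
for r in models.tip_of("top","tray_front")[:1]: print(r["p"],r["centre"],world(c,*r["centre"],z=.04))
for r in models.trace("top","tray_front")[:1]: print(r["p"],r["rect"])
im=c["frame"].astype(int); m=(im.min(2)>200); m[:150]=0; m[300:]=0; m[:,:240]=0; m[:,345:]=0
v,u=np.nonzero(m); print("white",len(v),u.mean(),v.mean(),v.min(),v.max())
E
python3 f.py
```

```text
4.9167 [ 0.6271 -0.0657  0.0769] [[0.999, -0.044, 0.0], [-0.044, -0.999, 0.0], [0.0, -0.0, -1.0]] [0.9 2.2 3.3] 0.00014798108086945774 [ 0.205  0.429 -0.285  0.    -0.856  1.322]
0.89 [291.2, 230.4] [0.47921939 0.03064807 0.04      ]
0.66 [276.4, 185.4, 316.3, 226.9]
white 1150 299.37304347826085 203.66086956521738 150 226
```

Force was 3.3 N and the tray front is now at x ≈ 0.479, so it sprang out. Next I let go of the button and go above the plate.

>>> {"name": "drive_tool", "arguments": {"series": [[0, 0, -0.025, 0, 0, 0], [0, 0, -0.03, 0, 0, 0], [0, 0, -0.02, 0, 0, 0.0157], [-0.0104, 0.0318, 0, 0, 0, 0], [-0.0104, 0.0318, 0, 0, 0, 0], [-0.0104, 0.0318, 0, 0, 0, 0], [-0.0104, 0.0318, 0, 0, 0, 0], [-0.0104, 0.0318, 0, 0, 0, 0], [-0.0104, 0.0318, 0, 0, 0, 0], [-0.0104, 0.0318, 0, 0, 0, 0], [-0.0104, 0.0318, 0, 0, 0, 0], [0, 0, 0, 0, 0, 0]], "fingers": 0.064}}

```text
t: 6.07
tcp_pos: [0.5255, -0.3189, 0.151]
ee_rot: [[0.998, -0.063, -0.002], [-0.063, -0.998, 0.0], [-0.002, 0.0, -1.0]]
ft_force: [0.8, 0.4, 0.7]
opening: 0.0643
grip_force: 0.0
```

```bash
python3 f.py; python3 - <<'E'
from h import *
plan([.529,-.315,.04],-3.4)
c=cams.capture("scene"); save(c,"scene2")
for n in("scene","top"):
    c=cams.capture(n)
    if n=="top": cv2.imwrite("pics/top2.png",cv2.resize(c["frame"][120:270,220:440,::-1],None,fx=3.6,fy=3.6,interpolation=cv2.INTER_CUBIC))
    for k in("tray_seat","tray_front"):
        for r in models.tip_of(n,k)[:1]: print(n,k,r["p"],r["centre"],world(c,*r["centre"],z=.015 if k=="tray_seat" else .04))
    for r in models.trace(n,"exposure_unit")[:1]:
        P=cloud(c,r["pixels"]); Q=P[abs(P[:,2]-.066)<.004]; print("unit",cv2.minAreaRect((Q[:,:2]*1000).astype(np.float32)),r["rect"])
    for r in models.trace(n,"plate")[:1]:
        P=cloud(c,r["pixels"]); Q=P[abs(P[:,2]-.008)<.004]; print("plate",cv2.minAreaRect((Q[:,:2]*1000).astype(np.float32)),r["p"])
E
```

```text
6.0667 [ 0.5255 -0.3189  0.151 ] [[0.998, -0.063, -0.002], [-0.063, -0.998, 0.0], [-0.002, 0.0, -1.0]] [0.8 0.4 0.7] 0.06428031658644211 [-2.280e-01  3.310e-01 -2.430e-01  1.000e-03 -1.000e+00  1.735e+00]
0.62 [291.8, 235.8] [0.46438762 0.02933402 0.04      ]
0.9 [264.9, 186.6, 315.5, 239.1]
white 2291 290.06198166739415 211.7891750327368 186 236
turn [-0.0003  0.0013 -0.0019] shift [ 0.0012 -0.0003  0.1112] rows 2.7804197064535807
scene tray_front 0.57 [253.8, 203.5] [0.47092313 0.04397504 0.04      ]
unit ((681.47119140625, 24.47356414794922), (230.4475555419922, 161.82965087890625), 87.74407958984375) [232.9, 192.0, 347.3, 301.3]
top tray_seat 0.63 [290.6, 205.5] [0.55078553 0.03031041 0.015     ]
top tray_front 0.79 [289.4, 241.2] [0.44975449 0.03623143 0.04      ]
unit ((681.2813110351562, 26.26483154296875), (229.91387939453125, 160.5855255126953), 87.33714294433594) [246.1, 100.4, 337.8, 237.4]
plate ((0.0, 0.0), (0.0, 0.0), 0.0) 0.16
```

View pics/top2.png

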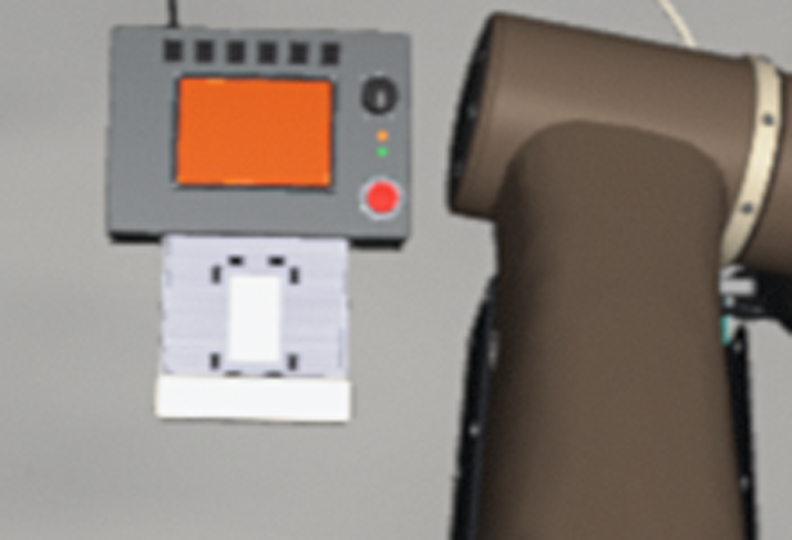

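The crop shows the tray fully out, with its guides round the pocket at crop (215–295, 261–372). The pocket centre comes to about (0.543, 0.031), which agrees with the unit's geometry. Next I descend onto the plate.

>>> {"name": "drive_tool", "arguments": {"series": [[0.001, 0, 0.025, 0, 0, 0], [0, 0, 0.03, 0, 0, 0], [0, 0, 0.03, 0, 0, 0], [0, 0, 0.026, 0, 0, 0], [0, 0, 0.012, 0, 0, 0], [0, 0, 0.01, 0, 0, 0], [0, 0, 0.006, 0, 0, 0], [0, 0, 0.003, 0, 0, 0], [0, 0, 0, 0, 0, 0]]}}

```text
t: 7.52
tcp_pos: [0.5301, -0.315, 0.0102]
ee_rot: [[0.998, -0.059, 0.001], [-0.059, -0.998, -0.0], [0.001, 0.0, -1.0]]
ft_force: [0.1, -0.2, -0.0]
opening: 0.0639
grip_force: 0.0
```

Close at this height, about 2 mm lower.

>>> {"name": "drive_tool", "arguments": {"series": [[0, 0, 0.002, 0, 0, 0], [0, 0, 0, 0, 0, 0], [0, 0, 0, 0, 0, 0], [0, 0, 0, 0, 0, 0], [0, 0, 0, 0, 0, 0], [0, 0, 0, 0, 0, 0]], "fingers": 0.04, "squeeze": 30}}

```text
t: 8.02
tcp_pos: [0.5306, -0.3151, 0.0091]
ee_rot: [[0.998, -0.059, 0.002], [-0.059, -0.998, -0.001], [0.002, 0.001, -1.0]]
ft_force: [-0.4, 0.6, 6.9]
opening: 0.0486
grip_force: 31.7
```

>>> {"name": "drive_tool", "arguments": {"series": [[0, 0, -0.01, 0, 0, 0], [0, 0, -0.02, 0, 0, 0], [0, 0, -0.03, 0, 0, 0], [0, 0, -0.02, 0, 0, -0.016], [0, -0.02, -0.01, 0, 0, 0], [0, -0.029, 0, 0, 0, 0], [0, -0.029, 0, 0, 0, 0], [0, -0.029, 0, 0, 0, 0], [0, -0.029, 0, 0, 0, 0], [0, -0.029, 0, 0, 0, 0], [0, -0.029, 0, 0, 0, 0], [0, -0.029, 0, 0, 0, 0], [0, -0.029, 0, 0, 0, 0], [0, -0.029, 0, 0, 0, 0], [0, -0.029, 0, 0, 0, 0], [-0.001, -0.029, 0, 0, 0, 0], [0, -0.007, 0.01, 0, 0, 0], [0, 0, 0.02, 0, 0, 0], [0, 0, 0, 0, 0, 0], [0, 0, 0, 0, 0, 0]]}}

```text
t: 9.68
tcp_pos: [0.5427, 0.0305, 0.0674]
ee_rot: [[0.999, -0.043, -0.002], [-0.043, -0.999, -0.001], [-0.002, 0.001, -1.0]]
ft_force: [0.3, -0.1, -0.6]
opening: 0.0484
grip_force: 31.6
```

```bash
cat > g.py <<'E'
from h import *
import sys
st()
c=cams.capture("scene"); x=cv2.resize(c["frame"][150:300,190:410,::-1],None,fx=3.6,fy=3.6,interpolation=cv2.INTER_CUBIC); cv2.imwrite(f"pics/s{sys.argv[1]}.png",x)
for n in("scene","top"):
    c=cams.capture(n)
    for k in("plate","tray_seat","tray_front"):
        for r in models.tip_of(n,k)[:1]: print(n,k,r["p"],np.round(r["centre"],1),world(c,*r["centre"],z={"plate":arm.get_state()["tcp_pos"][2]-.009,"tray_seat":.015,"tray_front":.04}[k]))
    for r in models.trace(n,"plate")[:1]:
        P=cloud(c,r["pixels"]); zz=arm.get_state()["tcp_pos"][2]-.001; Q=P[abs(P[:,2]-zz)<.006]; print("plate",r["p"],r["rect"],len(P),np.percentile(P[:,2],[5,50,95]) if len(P) else "")
        if len(Q)>10: print(cv2.minAreaRect((Q[:,:2]*1000).astype(np.float32)))
E
python3 g.py 3
```

```text
9.6833 [0.5427 0.0305 0.0674] [[0.999, -0.043, -0.002], [-0.043, -0.999, -0.001], [-0.002, 0.001, -1.0]] [ 0.3 -0.1 -0.6] 0.04838953429572138 [ 0.417  0.323 -0.49  -0.    -0.761  1.111]
scene plate 0.52 [266.4 215.4] [0.53746367 0.03466123 0.05973575]
scene tray_front 0.94 [252.2 203. ] [0.4662757  0.04164974 0.04      ]
plate 0.62 [260.6, 208.9, 280.5, 232.9] 248 [0.06292626 0.06743015 0.0710065 ]
((554.4392700195312, 28.673009872436523), (54.120121002197266, 52.63265609741211), 0.6291760206222534)
top tray_seat 0.93 [289.8 206.9] [0.54686396 0.03265086 0.015     ]
top tray_front 0.93 [288.8 235.6] [0.46509614 0.03754109 0.04      ]
```

View pics/s3.png

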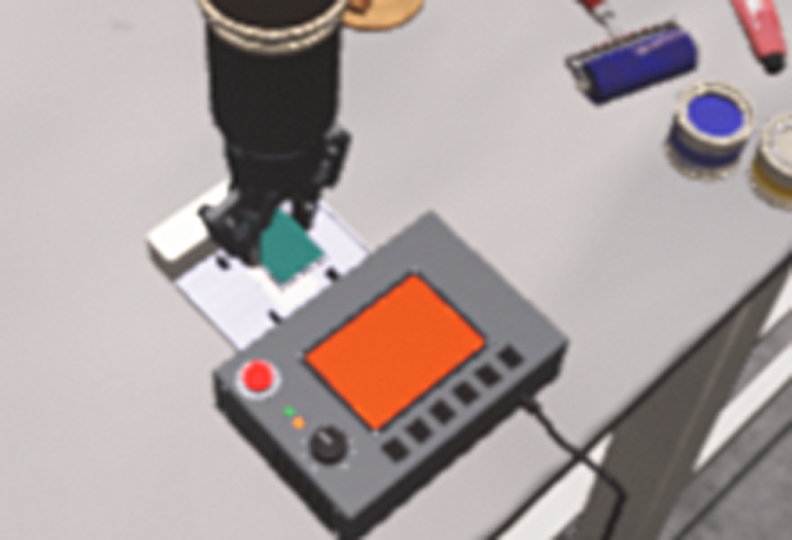

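The scene crop shows the plate held level above the pocket, with its far edge at crop (280–320, 240–280) and the back guides at (275,316) and (333,273). I measure the pocket from the guide blobs in the earlier pictures, where nothing covered it.

```bash
python3 - <<'E'
from h import *
for n in("top","scene"):
    c=cams.capture(n); im=cv2.imread(f"pics/{n}2.png")
    if n=="scene": im=cv2.resize(im[150:300,190:410],None,fx=3.6,fy=3.6,interpolation=cv2.INTER_CUBIC); o=(190,150)
    else: o=(220,120)
    g=im.max(2)
    k,l,s,ct=cv2.connectedComponentsWithStats((g<125).astype(np.uint8))
    for i in range(1,k):
        if 25<s[i,4]<500:
            u,v=(ct[i]+.5)/3.6-.5+o; p=world(c,u,v,z=.021)
            if .45<p[0]<.62 and -.05<p[1]<.12: print(n,s[i,4],np.round(ct[i]),np.round(p,4))
    # pale outline of the tray block in depth
    P=cloud(c,np.ones((420,560),bool)); Q=P[(abs(P[:,2]-.052)<.004)&(P[:,0]>.44)&(P[:,0]<.53)&(abs(P[:,1]-.03)<.1)]
    if len(Q)>20: print(n,"block",cv2.minAreaRect((Q[:,:2]*1000).astype(np.float32)))
E
```

```text
top 87 [236. 260.] [0.5887 0.0451 0.021 ]
top 91 [276. 261.] [0.5878 0.0134 0.021 ]
top 88 [216. 274.] [0.5783 0.0606 0.021 ]
top 88 [294. 276.] [ 5.758e-01 -1.000e-04  2.100e-02]
top 71 [214. 361.] [0.5105 0.0631 0.021 ]
top 79 [292. 362.] [0.5082 0.0028 0.021 ]
top 35 [274. 375.] [0.4988 0.0172 0.021 ]
top block ((479.874267578125, 35.45235061645508), (144.4813232421875, 32.915199279785156), 88.80330657958984)
scene 70 [279. 223.] [0.5104 0.0623 0.021 ]
scene 64 [222. 263.] [0.5075 0.0007 0.021 ]
scene 89 [333. 275.] [0.5787 0.0596 0.021 ]
scene 60 [276. 318.] [ 0.5764 -0.0025  0.021 ]
scene block ((478.842529296875, 1.8749847412109375), (34.84919357299805, 85.59303283691406), 0.7637626528739929)
```

>>> {"name": "drive_tool", "arguments": {"series": [[0.0028, -0.0005, 0.01, 0, 0, 0], [0, 0, 0.01, 0, 0, 0], [0, 0, 0.008, 0, 0, 0], [0, 0, 0.003, 0, 0, 0], [0, 0, 0, 0, 0, 0], [0, 0, 0, 0, 0, 0]]}}

```text
t: 10.83
tcp_pos: [0.5462, 0.0312, 0.0363]
ee_rot: [[0.999, -0.043, -0.001], [-0.043, -0.999, -0.001], [-0.001, 0.001, -1.0]]
ft_force: [0.4, -0.9, -1.0]
opening: 0.0487
grip_force: 31.6
```

>>> {"name": "drive_tool", "arguments": {"series": [[-0.0005, 0, 0.0015, 0, 0, 0], [0, 0, 0.0015, 0, 0, 0], [0, 0, 0.0015, 0, 0, 0], [0, 0, 0.0015, 0, 0, 0], [0, 0, 0.001, 0, 0, 0], [0, 0, 0.001, 0, 0, 0], [0, 0, 0, 0, 0, 0]]}}

```text
t: 11.42
tcp_pos: [0.5459, 0.0313, 0.0286]
ee_rot: [[0.999, -0.044, -0.0], [-0.044, -0.999, -0.0], [-0.0, 0.0, -1.0]]
ft_force: [-0.3, -1.3, -1.3]
opening: 0.0487
grip_force: 31.6
```

>>> {"name": "drive_tool", "arguments": {"series": [[0, 0, 0.001, 0, 0, 0], [0, 0, 0.001, 0, 0, 0], [0, 0, 0.001, 0, 0, 0], [0, 0, 0.0005, 0, 0, 0], [0, 0, 0, 0, 0, 0]]}}

```text
t: 11.83
tcp_pos: [0.5459, 0.0313, 0.0251]
ee_rot: [[0.999, -0.044, -0.0], [-0.044, -0.999, -0.0], [-0.0, 0.0, -1.0]]
ft_force: [0.0, 0.1, -1.0]
opening: 0.0487
grip_force: 31.6
```

>>> {"name": "drive_tool", "arguments": {"series": [[0, 0, 0.0005, 0, 0, 0], [0, 0, 0, 0, 0, 0], [0, 0, 0, 0, 0, 0], [0, 0, 0, 0, 0, 0], [0, 0, -0.005, 0, 0, 0], [0, 0, -0.01, 0, 0, 0], [0, 0, -0.03, 0, 0, 0], [0, 0, -0.04, 0, 0, 0], [0, 0, -0.03, 0, 0, 0], [-0.03, 0, 0, 0, 0, 0], [-0.04, 0, 0, 0, 0, 0], [-0.04, 0, 0, 0, 0, 0], [-0.03, 0, 0, 0, 0, 0], [0, 0, 0, 0, 0, 0]], "fingers": 0.066}}

```text
t: 13.0
tcp_pos: [0.401, 0.0362, 0.1404]
ee_rot: [[0.999, -0.044, -0.001], [-0.044, -0.999, 0.001], [-0.001, -0.001, -1.0]]
ft_force: [-0.3, -1.1, -1.1]
opening: 0.0662
grip_force: 0.0
```

```bash
cat > k.py <<'E'
from h import *
import sys
st()
c=cams.capture("top"); T=cv2.resize(c["frame"][140:290,250:360,::-1],None,fx=3.6,fy=3.6,interpolation=cv2.INTER_CUBIC)
for n in("top","scene"):
    d=cams.capture(n)
    for r in models.trace(n,"plate")[:1]:
        P=cloud(d,r["pixels"]); print("plate",n,r["p"],np.percentile(P[:,2],[5,50,95]) if len(P) else "",cv2.minAreaRect((P[:,:2]*1000).astype(np.float32)))
S=cv2.resize(d["frame"][150:300,215:325,::-1],None,fx=3.6,fy=3.6,interpolation=cv2.INTER_CUBIC)
cv2.imwrite(f"pics/k{sys.argv[1]}.png",np.hstack([T,S]))
E
python3 k.py 4
```

```text
13.0 [0.401  0.0362 0.1404] [[0.999, -0.044, -0.001], [-0.044, -0.999, 0.001], [-0.001, -0.001, -1.0]] [-0.3 -1.1 -1.1] 0.06615998403593717 [ 0.585 -0.006 -0.694 -0.002 -0.883  0.943]
plate top 0.72 [0.0182978  0.02284303 0.02672965] ((543.7655029296875, 32.366947174072266), (50.83980178833008, 79.00047302246094), 87.04237365722656)
plate scene 0.8 [0.01838585 0.02319313 0.02774203] ((550.5767822265625, 29.278085708618164), (103.8480453491211, 54.19418716430664), 0.8466036319732666)
```

View pics/k4.png

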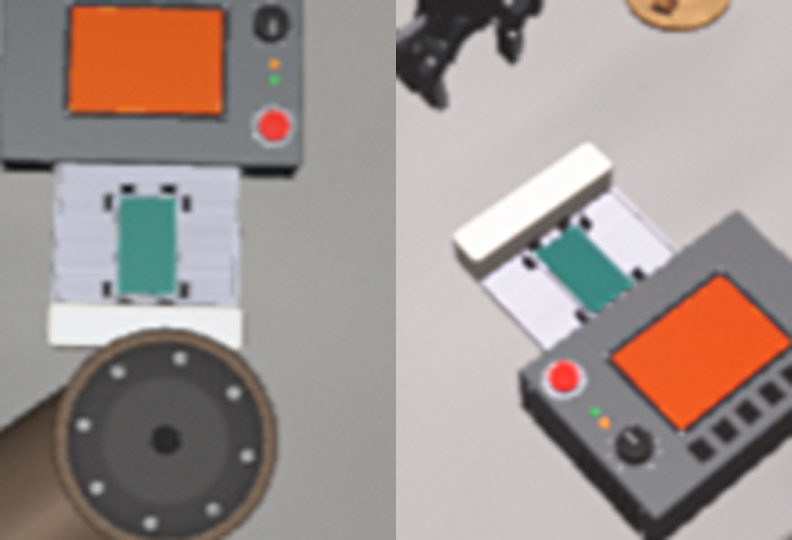

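The plate lies flat in the pocket: its top is at z ≈ 0.023 and its centre at (0.544, 0.032). In the left half it sits at (147,245), between the guide blobs at (108–186, 188–300). Next I close the fingers and come down in front of the tray block.

>>> {"name": "drive_tool", "arguments": {"series": [[0.01, -0.001, 0, 0, 0, 0], [0.01, 0, 0.015, 0, 0, 0], [0.01, 0, 0.02, 0, 0, 0], [0.004, 0, 0.025, 0, 0, 0], [0, 0, 0.02, 0, 0, 0], [0, 0, 0.015, 0, 0, 0], [0, 0, 0.007, 0, 0, 0], [0, 0, 0, 0, 0, 0]], "fingers": 0, "squeeze": 20}}

```text
t: 13.92
tcp_pos: [0.44, 0.0362, 0.0359]
ee_rot: [[0.999, -0.044, -0.004], [-0.044, -0.999, -0.002], [-0.004, 0.002, -1.0]]
ft_force: [-0.3, -0.5, 0.3]
opening: -0.0003
grip_force: 0.0
```

>>> {"name": "drive_tool", "arguments": {"series": [[0.002, 0, 0, 0, 0, 0], [0.002, 0, 0, 0, 0, 0], [0.001, 0, 0, 0, 0, 0], [0.001, 0, 0, 0, 0, 0], [0.001, 0, 0, 0, 0, 0], [0.001, 0, 0, 0, 0, 0], [0.001, 0, 0, 0, 0, 0], [0.001, 0, 0, 0, 0, 0], [0.001, 0, 0, 0, 0, 0], [0.001, 0, 0, 0, 0, 0], [0.001, 0, 0, 0, 0, 0], [0.001, 0, 0, 0, 0, 0], [0.001, 0, 0, 0, 0, 0], [0.001, 0, 0, 0, 0, 0], [0.001, 0, 0, 0, 0, 0], [0.001, 0, 0, 0, 0, 0]]}}

```text
t: 15.25
tcp_pos: [0.4578, 0.0359, 0.0376]
ee_rot: [[0.999, -0.044, -0.001], [-0.044, -0.999, -0.0], [-0.001, 0.0, -1.0]]
ft_force: [-5.0, 0.1, 1.7]
opening: 0.0001
grip_force: 2.3
```

>>> {"name": "drive_tool", "arguments": {"series": [[0.0015, 0, 0, 0, 0, 0], [0.0015, 0, 0, 0, 0, 0], [0.0015, 0, 0, 0, 0, 0], [0.0015, 0, 0, 0, 0, 0], [0.0015, 0, 0, 0, 0, 0], [0.0015, 0, 0, 0, 0, 0], [0.0015, 0, 0, 0, 0, 0], [0.0015, 0, 0, 0, 0, 0], [0.0015, 0, 0, 0, 0, 0], [0.0015, 0, 0, 0, 0, 0], [0.0015, 0, 0, 0, 0, 0], [0.0015, 0, 0, 0, 0, 0], [0.0015, 0, 0, 0, 0, 0], [0.0015, 0, 0, 0, 0, 0], [0.0015, 0, 0, 0, 0, 0], [0.0015, 0, 0, 0, 0, 0], [0.0015, 0, 0, 0, 0, 0], [0.0015, 0, 0, 0, 0, 0], [0.0015, 0, 0, 0, 0, 0], [0.0015, 0, 0, 0, 0, 0]]}}

```text
t: 16.92
tcp_pos: [0.4878, 0.0346, 0.0376]
ee_rot: [[0.999, -0.044, -0.001], [-0.044, -0.999, -0.0], [-0.001, 0.0, -1.0]]
ft_force: [-5.1, -0.5, 1.9]
opening: 0.0
grip_force: 2.8
```

```bash
python3 - <<'E'
from h import *
st()
for n in("top","scene"):
    c=cams.capture(n); P=cloud(c,np.ones((420,560),bool)); Q=P[(abs(P[:,2]-.052)<.003)&(P[:,0]>.44)&(P[:,0]<.59)&(abs(P[:,1]-.03)<.085)]
    print(n,"block",cv2.minAreaRect((Q[:,:2]*1000).astype(np.float32)))
E
```

```text
16.9167 [0.4878 0.0346 0.0376] [[0.999, -0.044, -0.001], [-0.044, -0.999, -0.0], [-0.001, 0.0, -1.0]] [-5.1 -0.5  1.9] 3.631812724784268e-05 [ 0.474  0.292 -0.639 -0.    -0.641  1.054]
top block ((0.0, 0.0), (0.0, 0.0), 0.0)
scene block ((513.0825805664062, 30.87457275390625), (146.23318481445312, 43.70326232910156), 89.10347747802734)
```

>>> {"name": "drive_tool", "arguments": {"series": [[0.0015, 0, 0, 0, 0, 0], [0.0015, 0, 0, 0, 0, 0], [0.0015, 0, 0, 0, 0, 0], [0.0015, 0, 0, 0, 0, 0], [0.0015, 0, 0, 0, 0, 0], [0.0015, 0, 0, 0, 0, 0], [0.0015, 0, 0, 0, 0, 0], [0.0015, 0, 0, 0, 0, 0], [0.0015, 0, 0, 0, 0, 0], [0.0015, 0, 0, 0, 0, 0], [0.0015, 0, 0, 0, 0, 0], [0.0015, 0, 0, 0, 0, 0], [0.0015, 0, 0, 0, 0, 0], [0.0015, 0, 0, 0, 0, 0], [0.0015, 0, 0, 0, 0, 0], [0.0015, 0, 0, 0, 0, 0], [0.0015, 0, 0, 0, 0, 0], [0.0015, 0, 0, 0, 0, 0], [0.0015, 0, 0, 0, 0, 0], [0.0015, 0, 0, 0, 0, 0]]}}

```text
t: 18.68
tcp_pos: [0.5176, 0.0333, 0.0376]
ee_rot: [[0.999, -0.044, -0.001], [-0.044, -0.999, -0.0], [-0.001, 0.0, -1.0]]
ft_force: [-6.2, -0.5, 2.8]
opening: -0.0002
grip_force: 3.1
```

>>> {"name": "drive_tool", "arguments": {"series": [[0.0015, 0, 0, 0, 0, 0], [0.0015, 0, 0, 0, 0, 0], [0.0015, 0, 0, 0, 0, 0], [0.0015, 0, 0, 0, 0, 0], [0.0015, 0, 0, 0, 0, 0], [0.0015, 0, 0, 0, 0, 0], [0.0015, 0, 0, 0, 0, 0], [0.0015, 0, 0, 0, 0, 0], [0.0015, 0, 0, 0, 0, 0], [0.0015, 0, 0, 0, 0, 0], [0.0015, 0, 0, 0, 0, 0], [0.0015, 0, 0, 0, 0, 0], [0.0015, 0, 0, 0, 0, 0], [0.0015, 0, 0, 0, 0, 0], [0.0015, 0, 0, 0, 0, 0], [0.0015, 0, 0, 0, 0, 0], [0.0015, 0, 0, 0, 0, 0], [0.0015, 0, 0, 0, 0, 0]]}}

```text
t: 20.18
tcp_pos: [0.5443, 0.0321, 0.0376]
ee_rot: [[0.999, -0.044, -0.001], [-0.044, -0.999, -0.0], [-0.001, 0.0, -1.0]]
ft_force: [-7.4, 0.2, 2.6]
opening: -0.0002
grip_force: 3.5
```

>>> {"name": "drive_tool", "arguments": {"series": [[0.001, 0, 0, 0, 0, 0], [0.001, 0, 0, 0, 0, 0], [0.001, 0, 0, 0, 0, 0], [0.001, 0, 0, 0, 0, 0], [0.001, 0, 0, 0, 0, 0], [0.001, 0, 0, 0, 0, 0], [0.001, 0, 0, 0, 0, 0], [0.001, 0, 0, 0, 0, 0], [0.001, 0, 0, 0, 0, 0]]}}

```text
t: 20.93
tcp_pos: [0.5533, 0.0317, 0.0376]
ee_rot: [[0.999, -0.044, -0.001], [-0.044, -0.999, -0.0], [-0.001, 0.0, -1.0]]
ft_force: [-6.9, -0.2, 2.5]
opening: -0.0002
grip_force: 3.5
```

Now I go in 1 mm steps and read the force after each one.

>>> {"name": "drive_tool", "arguments": {"series": [[0.001, 0, 0, 0, 0, 0], [0.001, 0, 0, 0, 0, 0]]}}

```text
t: 21.1
tcp_pos: [0.5553, 0.0316, 0.0376]
ee_rot: [[0.999, -0.044, -0.001], [-0.044, -0.999, -0.0], [-0.001, 0.001, -1.0]]
ft_force: [-8.1, 0.3, 2.9]
opening: 0.0002
grip_force: 3.6
```

>>> {"name": "drive_tool", "arguments": {"series": [[0.001, 0, 0, 0, 0, 0]]}}

```text
t: 21.18
tcp_pos: [0.5563, 0.0316, 0.0376]
ee_rot: [[0.999, -0.044, -0.001], [-0.044, -0.999, -0.0], [-0.001, 0.0, -1.0]]
ft_force: [-8.2, -0.0, 3.2]
opening: -0.0001
grip_force: 3.6
```

>>> {"name": "drive_tool", "arguments": {"series": [[0.001, 0, 0, 0, 0, 0]]}}

```text
t: 21.27
tcp_pos: [0.5573, 0.0315, 0.0377]
ee_rot: [[0.999, -0.044, -0.001], [-0.044, -0.999, -0.0], [-0.001, 0.0, -1.0]]
ft_force: [-6.9, 0.6, 3.5]
opening: 0.0001
grip_force: 3.6
```

>>> {"name": "drive_tool", "arguments": {"series": [[0.001, 0, 0, 0, 0, 0]]}}

```text
t: 21.35
tcp_pos: [0.5583, 0.0315, 0.0376]
ee_rot: [[0.999, -0.044, -0.002], [-0.044, -0.999, -0.0], [-0.001, 0.0, -1.0]]
ft_force: [-8.2, -0.3, 2.6]
opening: 0.0005
grip_force: 3.6
```

>>> {"name": "drive_tool", "arguments": {"series": [[0.001, 0, 0, 0, 0, 0]]}}

```text
t: 21.43
tcp_pos: [0.5592, 0.0314, 0.0376]
ee_rot: [[0.999, -0.044, -0.002], [-0.044, -0.999, -0.0], [-0.002, 0.001, -1.0]]
ft_force: [-6.4, -0.1, 2.7]
opening: -0.0002
grip_force: 3.6
```

>>> {"name": "drive_tool", "arguments": {"series": [[0.001, 0, 0, 0, 0, 0]]}}

```text
t: 21.52
tcp_pos: [0.5603, 0.0314, 0.0377]
ee_rot: [[0.999, -0.044, -0.001], [-0.044, -0.999, -0.0], [-0.001, 0.0, -1.0]]
ft_force: [-7.0, -0.6, 2.6]
opening: 0.0001
grip_force: 3.6
```

>>> {"name": "drive_tool", "arguments": {"series": [[0.001, 0, 0, 0, 0, 0]]}}

```text
t: 21.6
tcp_pos: [0.5613, 0.0314, 0.0376]
ee_rot: [[0.999, -0.044, -0.002], [-0.044, -0.999, -0.0], [-0.002, 0.001, -1.0]]
ft_force: [-7.3, 0.0, 2.4]
opening: -0.0004
grip_force: 3.7
```

>>> {"name": "drive_tool", "arguments": {"series": [[0.001, 0, 0, 0, 0, 0]]}}

```text
t: 21.68
tcp_pos: [0.5623, 0.0313, 0.0376]
ee_rot: [[0.999, -0.044, -0.002], [-0.044, -0.999, -0.0], [-0.002, 0.0, -1.0]]
ft_force: [-8.5, -0.2, 2.9]
opening: 0.0002
grip_force: 3.7
```

>>> {"name": "drive_tool", "arguments": {"series": [[0.001, 0, 0, 0, 0, 0]]}}

```text
t: 21.77
tcp_pos: [0.5633, 0.0313, 0.0377]
ee_rot: [[0.999, -0.044, -0.001], [-0.044, -0.999, -0.0], [-0.001, 0.0, -1.0]]
ft_force: [-6.8, 0.2, 3.4]
opening: 0.0
grip_force: 3.7
```

>>> {"name": "drive_tool", "arguments": {"series": [[0.001, 0, 0, 0, 0, 0]]}}

```text
t: 21.85
tcp_pos: [0.5642, 0.0312, 0.0376]
ee_rot: [[0.999, -0.044, -0.002], [-0.044, -0.999, -0.0], [-0.002, 0.001, -1.0]]
ft_force: [-7.5, 0.9, 3.3]
opening: -0.0002
grip_force: 3.7
```

>>> {"name": "drive_tool", "arguments": {"series": [[0.001, 0, 0, 0, 0, 0]]}}

```text
t: 21.93
tcp_pos: [0.5653, 0.0312, 0.0376]
ee_rot: [[0.999, -0.044, -0.002], [-0.044, -0.999, -0.0], [-0.001, 0.0, -1.0]]
ft_force: [-8.0, 0.2, 3.6]
opening: 0.0
grip_force: 3.7
```

>>> {"name": "drive_tool", "arguments": {"series": [[0.001, 0, 0, 0, 0, 0]]}}

```text
t: 22.02
tcp_pos: [0.5662, 0.0311, 0.0376]
ee_rot: [[0.999, -0.044, -0.002], [-0.044, -0.999, -0.0], [-0.002, 0.001, -1.0]]
ft_force: [-8.8, 1.5, 3.8]
opening: 0.0003
grip_force: 4.4
```

>>> {"name": "drive_tool", "arguments": {"series": [[0.001, 0, 0, 0, 0, 0]]}}

```text
t: 22.1
tcp_pos: [0.5667, 0.0311, 0.0376]
ee_rot: [[0.999, -0.044, -0.002], [-0.044, -0.999, -0.0], [-0.002, 0.001, -1.0]]
ft_force: [-9.9, 2.2, 6.5]
opening: -0.0001
grip_force: 5.4
```

>>> {"name": "drive_tool", "arguments": {"series": [[0.001, 0, 0, 0, 0, 0]]}}

```text
t: 22.18
tcp_pos: [0.5674, 0.031, 0.0376]
ee_rot: [[0.999, -0.044, -0.003], [-0.044, -0.999, -0.001], [-0.003, 0.001, -1.0]]
ft_force: [-11.6, 2.4, 8.0]
opening: -0.0001
grip_force: 5.8
```

>>> {"name": "drive_tool", "arguments": {"series": [[0.001, 0, 0, 0, 0, 0]]}}

```text
t: 22.27
tcp_pos: [0.5682, 0.031, 0.0376]
ee_rot: [[0.999, -0.044, -0.003], [-0.044, -0.999, -0.001], [-0.003, 0.001, -1.0]]
ft_force: [-11.5, 2.8, 8.1]
opening: 0.0003
grip_force: 6.1
```

>>> {"name": "drive_tool", "arguments": {"series": [[0.001, 0, 0, 0, 0, 0]]}}

```text
t: 22.35
tcp_pos: [0.5691, 0.031, 0.0376]
ee_rot: [[0.999, -0.044, -0.003], [-0.044, -0.999, -0.001], [-0.003, 0.001, -1.0]]
ft_force: [-11.1, 1.8, 8.1]
opening: 0.0002
grip_force: 5.8
```

>>> {"name": "drive_tool", "arguments": {"series": [[0.001, 0, 0, 0, 0, 0]]}}

```text
t: 22.43
tcp_pos: [0.5705, 0.031, 0.0377]
ee_rot: [[0.999, -0.044, -0.003], [-0.044, -0.999, -0.0], [-0.003, 0.001, -1.0]]
ft_force: [-8.9, -0.0, 4.6]
opening: 0.0001
grip_force: 4.3
```

>>> {"name": "drive_tool", "arguments": {"series": [[0, 0, 0, 0, 0, 0]]}}

```text
t: 22.52
tcp_pos: [0.5711, 0.0309, 0.0377]
ee_rot: [[0.999, -0.044, -0.002], [-0.044, -0.999, -0.0], [-0.002, 0.001, -1.0]]
ft_force: [-7.0, 0.2, 2.6]
opening: -0.0002
grip_force: 3.6
```

The force has dropped back to 7 N, which is the click. I make one small nudge to be sure, then back off gently.

>>> {"name": "drive_tool", "arguments": {"series": [[0.0004, 0, 0, 0, 0, 0]]}}

```text
t: 22.6
tcp_pos: [0.5715, 0.0309, 0.0376]
ee_rot: [[0.999, -0.044, -0.002], [-0.044, -0.999, -0.0], [-0.002, 0.0, -1.0]]
ft_force: [-7.4, 0.1, 1.2]
opening: -0.0001
grip_force: 3.3
```

>>> {"name": "drive_tool", "arguments": {"series": [[-0.001, 0, 0, 0, 0, 0], [-0.0015, 0, 0, 0, 0, 0], [-0.0015, 0, 0, 0, 0, 0], [-0.0015, 0, 0, 0, 0, 0], [-0.0015, 0, 0, 0, 0, 0], [-0.0015, 0, 0, 0, 0, 0], [-0.0015, 0, 0, 0, 0, 0], [-0.0015, 0, 0, 0, 0, 0], [-0.0015, 0, 0, 0, 0, 0], [-0.0015, 0, 0, 0, 0, 0], [-0.0015, 0, 0, 0, 0, 0], [-0.0015, 0, 0, 0, 0, 0], [-0.0015, 0, 0, 0, 0, 0], [-0.0015, 0, 0, 0, 0, 0], [-0.0015, 0, 0, 0, 0, 0], [-0.0015, 0, 0, 0, 0, 0]]}}

```text
t: 23.93
tcp_pos: [0.5495, 0.0324, 0.038]
ee_rot: [[0.999, -0.043, 0.001], [-0.043, -0.999, 0.0], [0.001, -0.0, -1.0]]
ft_force: [0.5, 0.2, 0.1]
opening: 0.0004
grip_force: 0.0
```

>>> {"name": "drive_tool", "arguments": {"series": [[-0.02, 0, 0, 0, 0, 0], [-0.03, 0, 0, 0, 0, 0], [-0.03, 0, -0.02, 0, 0, 0], [-0.02, 0, -0.03, 0, 0, 0], [0, 0, -0.04, 0, 0, 0], [0, 0, -0.03, 0, 0, 0], [0, 0, 0, 0, 0, 0], [0, 0, 0, 0, 0, 0]]}}

```text
t: 24.6
tcp_pos: [0.4503, 0.0373, 0.1601]
ee_rot: [[0.999, -0.043, 0.005], [-0.043, -0.999, 0.003], [0.005, -0.003, -1.0]]
ft_force: [0.2, -0.0, -0.1]
opening: 0.0002
grip_force: 0.0
```

```bash
python3 f.py; python3 k.py 5
```

```text
24.6 [0.4503 0.0373 0.1601] [[0.999, -0.043, 0.005], [-0.043, -0.999, 0.003], [0.005, -0.003, -1.0]] [ 0.2 -0.  -0.1] 0.00021469026534119326 [ 0.521  0.055 -0.578  0.    -0.932  1.006]
0.72 [288.0, 200.1] [0.56316512 0.03762562 0.04      ]
0.64 [261.9, 186.3, 318.9, 203.5]
white 584 290.67808219178085 191.98116438356163 186 198
24.75 [0.4485 0.0363 0.1571] [[0.999, -0.044, -0.001], [-0.044, -0.999, -0.0], [-0.001, 0.0, -1.0]] [-0.1 -0.9 -1.1] -0.00022556677002673328 [ 0.521  0.059 -0.581 -0.    -0.932  1.006]
```

View pics/k5.png

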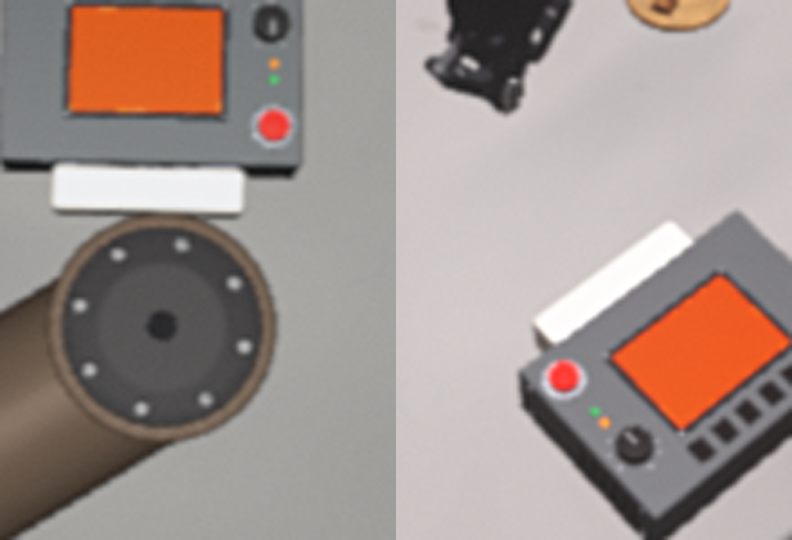

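Both halves show the tray shut, with the pale block against the front wall at (148,190) and (615,285), and the gripper clear. I hand the job in.

```bash
python3 -c "
from h import *
print(ticket.close_job())"
```

```text
the job is handed in; nothing more can be done
None
```

The job is handed in: the button released the tray, the plate was laid flat between the guides, and the tray was pushed home until it clicked and stayed shut, with the highest reading about 14 N and the clock at about 25 s.

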